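Find the extraction key left latched down and release it

TASK

Four identical push-on, push-off keys on the grey box open the dust-extraction gates, and one key has been left latched down, a few millimetres lower than the others. Tap the keys lightly with the fingertips, coming off each key again, to find the one that is down; once a tap has told you which it is, press that key all the way in and let it come up. Do not push any other key in so far that it could switch, and leave the tools and things around where they lie.

Things in the scene. Friction and masses are not known exactly. Their poses are not given: they have to be found in the camera images.
- box: the grey steel push-button box, screwed to the bench: 130 mm deep (its x), 300 mm long (its y), lid 65 mm above the bench, with a row of four identical black keys along the middle of the lid. Origin on the bench under its centre; y along the row to the left, yaw up to 0.35 rad. A steel conduit leaves its far side near the right end and goes into the bench (52 mm out, 37 mm high)
- place_1 (a point): fixed point of the box: where the top centre of the first key from the left is when that key is up, 81 mm above the bench, 56 mm from the next. It does not move with the key or show its state. Each key is a square cap, 30 x 30 mm, standing 16 mm out of the lid when up, in a frame 42 mm square and 3 mm high
- place_2 (a point): fixed point of the box: where the top centre of the second key from the left is when that key is up, 81 mm above the bench, 56 mm from the next. It does not move with the key or show its state. Each key is a square cap, 30 x 30 mm, standing 16 mm out of the lid when up, in a frame 42 mm square and 3 mm high
- place_3 (a point): fixed point of the box: where the top centre of the third key from the left is when that key is up, 81 mm above the bench, 56 mm from the next. It does not move with the key or show its state. Each key is a square cap, 30 x 30 mm, standing 16 mm out of the lid when up, in a frame 42 mm square and 3 mm high
- place_4 (a point): fixed point of the box: where the top centre of the fourth key from the left is when that key is up, 81 mm above the bench, 56 mm from the next. It does not move with the key or show its state. Each key is a square cap, 30 x 30 mm, standing 16 mm out of the lid when up, in a frame 42 mm square and 3 mm high
- key_a (a joint): depth of one of the keys, m: 0 up, 0.0047 latched, 0.0082 bottom. Which place in the row it has is not told and varies. It clicks over at the very bottom, at about 5.5 N: a key that starts up stays latched when let go after that, the latched one comes all the way up in 0.3 s; less changes nothing. It is sprung: an up key starts to move at 2 N and is 4 mm in at 4 N, a latched one starts to move at 4 N; 20 N does no harm
- key_b (a joint): depth of one of the keys, m: 0 up, 0.0047 latched, 0.0082 bottom. Which place in the row it has is not told and varies. It clicks over at the very bottom, at about 5.5 N: a key that starts up stays latched when let go after that, the latched one comes all the way up in 0.3 s; less changes nothing. It is sprung: an up key starts to move at 2 N and is 4 mm in at 4 N, a latched one starts to move at 4 N; 20 N does no harm
- key_c (a joint): depth of one of the keys, m: 0 up, 0.0047 latched, 0.0082 bottom. Which place in the row it has is not told and varies. It clicks over at the very bottom, at about 5.5 N: a key that starts up stays latched when let go after that, the latched one comes all the way up in 0.3 s; less changes nothing. It is sprung: an up key starts to move at 2 N and is 4 mm in at 4 N, a latched one starts to move at 4 N; 20 N does no harm
- key_d (a joint): depth of one of the keys, m: 0 up, 0.0047 latched, 0.0082 bottom. Which place in the row it has is not told and varies. It clicks over at the very bottom, at about 5.5 N: a key that starts up stays latched when let go after that, the latched one comes all the way up in 0.3 s; less changes nothing. It is sprung: an up key starts to move at 2 N and is 4 mm in at 4 N, a latched one starts to move at 4 N; 20 N does no harm
- pencil: a flat carpenter's pencil (14 x 180 x 7 mm, along its y axis) lying on the lid of the box, behind the keys; origin under its middle
- chisel: a bench chisel (250 mm long, 26 mm thick, along its x axis) lying on the bench in front of the box; origin on the bench under the ferrule
- try_square: a try square (wooden stock 120 mm, steel blade 150 mm) lying flat on the bench to the left of the box; origin under the stock's middle
- offcut: a pine offcut with a finger joint at one end (50 x 95 x 24 mm) on the bench in front of the box; origin under its middle
- cork_block: a cork sanding block (105 x 62 x 32 mm) on the bench to the right of the box; origin under its middle
- glue_bottle: a white glue bottle (60 mm across, 165 mm high) standing on the bench behind the box; origin under its middle
- block_plane: a small hand plane (50 x 160 x 56 mm) on the bench behind the box; origin under its middle
- mallet: a wooden mallet (head 75 x 135 x 60 mm, 315 mm long overall) lying on the bench to the right of the box; origin on the bench near the middle of its handle

How it is judged (in metres and radians):
On the way, in this order (a step that is already met when the one before it is completed fails the run):
1. the latched key is touched by the fingers, and stays latched (contact force between the fingers and key_c_c0 above 0.2 N and value of joint key_c between 0.0035 and 0.0075 m), for 0.02 s.
2. the fingers are off that key again and it is still latched: it was only tapped (contact force between the fingers and key_c_c0 below 0.05 N and value of joint key_c between 0.0035 and 0.0075 m), for 0.1 s.
3. the fingers press that key in past its click (contact force between the fingers and key_c_c0 above 0.5 N and value of joint key_c above 0.0077 m).
4. that key has come up (value of joint key_c below 0.001 m), for 0.1 s.
At the end, for the whole second after the job is handed in: all four keys are up (each less than 1 mm in), the latched one having been tapped first and then pressed to release, and every tool and thing around lies within 15 mm of where it was (value of joint each of key_a, key_b, key_c, key_d below 0.001 m and distance of each of pencil, chisel, try_square, offcut, cork_block, glue_bottle, block_plane, mallet from where it was at the start of the episode below 0.015 m); the robot touches nothing.
It fails at once if a key that was up was pushed in more than 7.5 mm of its 8.2 mm (value of joint any of key_a, key_b, key_d above 0.0075 m).
It fails at once if a tool or thing on the bench or on the box was shifted by more than 15 mm, lifted or carried (distance of any of pencil, chisel, try_square, offcut, cork_block, glue_bottle, block_plane, mallet from where it was at the start of the episode above 0.015 m).
It also fails if it takes over 54 s, if anything falls off the work surface, if the arm or the gripper's body presses on something with over 40 N, if the wrist force passes 120 N, or if a joint passes its speed limit or range.

ROBOT

A 6-joint arm with a two-finger parallel gripper is mounted at the origin on the work surface. World frame = base frame: x ahead of the robot, y to its left, z up, the work surface at z = 0. Lengths are in mm, angles in rad, forces in N, time in s.
With the tool pointing down it reaches from about 400 to 925 mm from the base axis. Payload 12.5 kg.
Tool frame: the origin (TCP) lies where the fingers leave the gripper's body, on its centre line; the fingertips stand 78 mm ahead of it and the grasp point (between the pads) lies 59 mm ahead of it; z points along the fingers, y is the direction in which the jaws open and shut (so a half turn about z gives the same grasp; the last joint's range is limited). The gripper opens to 95 mm and grips with 3 to 60 N. Pads are 20 mm wide; open, the fingers measure 119 mm over their backs; the gripper's body (75 mm by 180 mm) begins 59 mm behind the grasp point.
Start: joints at [-1.432, 0.491, 1.559, -0, 1.092, -0.106], TCP at [151.498, -606.371, 292.261] pointing down, gripper open.
Joint ranges: [-3.1, 3.1], [-0.84, 2.19], [0.05, 2.79], [-1.13, 4.28], [0.06, 2.93], [-2.69, 2.69]. Speed limits (rad/s): [2.22, 2.22, 2.79, 3.14, 3.14, 3.14].

INTERFACE

Orientations are given as [roll, pitch, yaw] about the fixed x, y, z axes, in that order (R = Rz(yaw) Ry(pitch) Rx(roll)).
In Python, from cell import env, viewer, ticket, search_frame gives the robot as it stands.
- The arm moves only by the shell command python3 -m inch 'ROWS'. ROWS is a JSON object of lists of equal length, an entry for each row: "hand": the opening, from 0 (shut) to 1 (fully open); "delta_pos": the shift along the tool's x, y, z in cm, a list of three; "turn": the turn about the tool's z in rad. A call has 1 to 20 rows; each row shifts and turns the commanded pose from where the row before left it, along the tool's axes as they then stand; what a row does not reach is not made up. A row lasts 1/10 s, in which the tool goes at most 50 mm and 8.59 degrees, less where a joint would pass 70% of its speed; a pose out of reach is approached as far as the arm can. A call is refused whole if a number of a shift passes 5 or a number of a turn 0.15, either way. A call with a gripper value outside its range is refused whole. The fingers move at their own pace and stop on an object; the grip force is fixed at half the most. Time passes only in rows, so rows that do not move let the fingers close. It gives the time, the measured TCP pose, the force and the opening at its end, in the units of the state.
- env.state(): the state, without advancing time (a new reading comes with each control period).
- viewer.read_camera(name): name is "scene" or "top"; returns (picture, depth): 400x640x3 uint8, blue, green, red; 400x640 float32, mm along the optical axis (not along the pixel's ray), 0 where there is no reading.
- viewer.get_calibration(name): a dict with "fx", "fy", "cx", "cy" (pixels), "T" (4x4, takes a point from camera to world coordinates). Camera axes: x right, y down, z forward; pixel columns grow to the right and rows downward; lengths in mm; the calibration is good to about 2 mm. A picture is of the moment at which its call begins. get_calibration takes no time and is no camera call.
- ticket.job_done(): hands the job in, once; it reports no verdict.
Trained networks look in the newest picture that a camera, given by its name, has taken for a name from the list of things; names that differ only in an ending like _2 or _b are one class to them, and where a whole thing is asked for, a point or a joint stands for the part that bears it (a point fixed in the world has none). Each returns a list of dicts, best first, with "p" (0 to 1); they miss things now and then, are a little off and sometimes report something else, mostly with a low value. They report only what shows in the picture. A call takes as long as a camera call.
- search_frame(camera, label): "centre" ([column, row] in pixels, amid what is visible of it).
The state is a dict: "t": time; "joints": joint angles; "qvel": joint speeds; "tau": joint torques, N m; "eef_pos": TCP position; "tcp_rot": TCP orientation; "ft_force": force on the tool from outside, world axes, zero at the start; "moment": the same for the moment, N m; "opening": opening from 0.0 (shut) to 1.0 (fully open).
Only numpy, scipy, OpenCV 4.12 (cv2) and the standard library are available. Lean on these libraries where they do the work, as an engineer would, in place of code of your own. Each camera call takes 0.05 s, during which the arm holds its last target.

## Working session

There is one attempt and no reset: what is moved stays moved. The work goes in short steps, Python scripts to look and compute and a shell command to move; the robot and the scene stay as the last step left them, time stands still between calls to the robot, and variables do not carry over. Pictures are saved under pics/ and viewed, and the job is handed in when it is done.

```bash
ls; mkdir -p pics; python3 - <<'E'
from cell import env, viewer, ticket, search_frame
import cv2,numpy as np
for c in("scene","top"):
    p,d=viewer.read_camera(c); cv2.imwrite(f"pics/{c}0.png",p); np.save(f"pics/{c}0.npy",d)
    k=viewer.get_calibration(c); print(c,[round(k[i],1) for i in("fx","fy","cx","cy")],np.round(k["T"],3).tolist())
    for l in("box","place_1","key_a"):
        print(l,search_frame(c,l)[:6])
s=env.state();print(s)
E
```

```text
pics
scene [369.4, 369.4, 322.1, 194.3] [[0.701, 0.463, -0.542, 1021.968], [0.713, -0.467, 0.522, -436.153], [-0.012, -0.753, -0.658, 663.29], [0.0, 0.0, 0.0, 1.0]]
box [{'centre': [321.5, 208.4], 'p': 0.95}, {'centre': [417.9, 201.9], 'p': 0.54}]
place_1 [{'centre': [324.6, 208.9], 'p': 0.77}]
key_a [{'centre': [305.7, 205.0], 'p': 0.76}, {'centre': [322.0, 209.1], 'p': 0.7}, {'centre': [320.1, 196.1], 'p': 0.69}, {'centre': [351.7, 174.9], 'p': 0.64}, {'centre': [338.7, 182.2], 'p': 0.62}]
top [514.1, 514.1, 321.7, 195.9] [[0.011, -0.993, 0.114, 410.233], [-1.0, -0.012, -0.008, 14.351], [0.01, -0.114, -0.993, 1332.412], [0.0, 0.0, 0.0, 1.0]]
box [{'centre': [300.7, 208.1], 'p': 0.95}]
place_1 [{'centre': [298.5, 208.6], 'p': 0.65}]
key_a [{'centre': [332.5, 202.2], 'p': 0.71}, {'centre': [311.5, 205.4], 'p': 0.67}, {'centre': [268.0, 205.8], 'p': 0.6}, {'centre': [290.3, 206.5], 'p': 0.45}]
{'t': 0.4, 'joints': array([-1.43163406e+00,  4.91008711e-01,  1.55900010e+00, -3.97303187e-05,
        1.09171567e+00, -1.05582612e-01]), 'qvel': array([-8.74854946e-04, -1.29378885e-03,  1.78403567e-03,  7.94387044e-05,
        1.88121614e-04, -1.47103378e-05]), 'tau': array([-2.71904180e-03, -6.11917949e+01, -2.58177799e+01,  6.91990159e-02,
        4.52938839e-02, -4.20270010e-05]), 'eef_pos': array([ 151.46540769, -606.34296679,  292.15885792]), 'tcp_rot': array([-3.14145784e+00,  2.11653017e-05,  2.44763197e-01]), 'ft_force': array([ 0.34885209, -0.8946783 , -0.2761848 ]), 'moment': array([ 0.0316783 , -0.01897342, -0.00159664]), 'opening': 0.9985513125551662}
```

View pics/scene0.png

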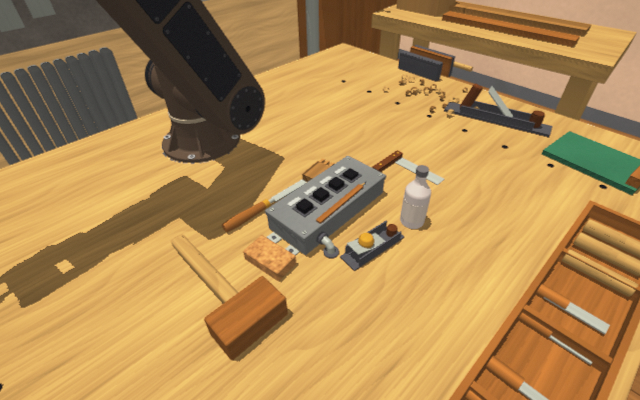

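View pics/top0.png

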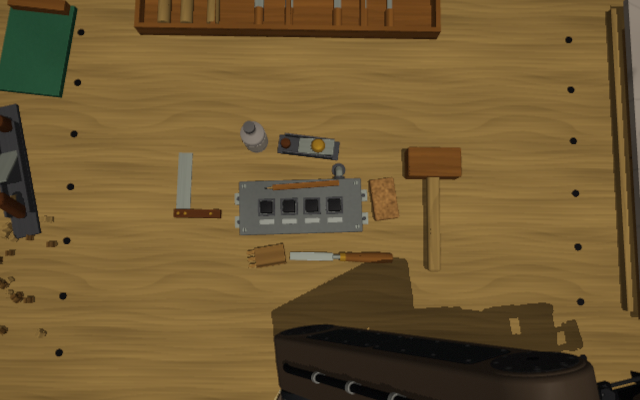

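The scene view shows four dark keys at about (305,205), (320,196), (338,183) and (351,174). In the top view they are at about (266,207), (289,206), (312,205) and (334,205). The pencil lies behind them. Next I refine these centres and triangulate.

```bash
cat > h.py <<'E'
import numpy as np
def ray(k,u,v):
    T=np.array(k["T"]); d=T[:3,:3]@np.array([(u-k["cx"])/k["fx"],(v-k["cy"])/k["fy"],1]); return T[:3,3],d
def tri(rs):
    A=np.zeros((3,3));b=np.zeros(3)
    for o,d in rs:
        d=d/np.linalg.norm(d);P=np.eye(3)-np.outer(d,d);A+=P;b+=P@o
    x=np.linalg.solve(A,b);return x,[np.linalg.norm((np.eye(3)-np.outer(d,d)/(d@d))@(x-o)) for o,d in rs]
def plane(k,u,v,z):
    o,d=ray(k,u,v);return o+d*(z-o[2])/d[2]
def proj(k,p):
    T=np.array(k["T"]);c=T[:3,:3].T@(np.array(p)-T[:3,3]);return [k["fx"]*c[0]/c[2]+k["cx"],k["fy"]*c[1]/c[2]+k["cy"],c[2]]
E
python3 - <<'E'
from cell import viewer
from h import *
import cv2
ims={}
for c,(x0,y0,x1,y1) in dict(scene=(255,150,400,260),top=(230,170,370,245)).items():
    p=cv2.imread(f"pics/{c}0.png"); cr=p[y0:y1,x0:x1]
    cv2.imwrite(f"pics/{c}_crop.png",cv2.resize(cr,None,fx=5,fy=5,interpolation=cv2.INTER_NEAREST))
    m=(cr.max(2)<45).astype(np.uint8)
    n,l,s,ce=cv2.connectedComponentsWithStats(m)
    print(c);[print(s[i].tolist(),np.round(ce[i]+[x0,y0],1)) for i in range(1,n) if s[i][4]>20]
d=np.load("pics/top0.npy");k=viewer.get_calibration("top")
T=np.array(k["T"])
for u,v in [(266,207),(289,206),(312,205),(334,205),(278,206),(300,206),(323,205),(255,226),(350,200)]:
    w=np.median(d[v-2:v+3,u-2:u+3]); o,r=ray(k,u,v); print(u,v,np.round(o+r*w,1))
E
```

```text
scene
[88, 19, 15, 11, 104] [350.1 174. ]
[74, 27, 15, 14, 134] [335.9 183.6]
[58, 38, 16, 14, 145] [320.5 194.3]
[41, 49, 17, 15, 158] [304.2 206. ]
top
[52, 29, 13, 14, 151] [288.5 205.7]
[75, 29, 13, 13, 164] [311.1 205. ]
[98, 28, 13, 14, 151] [333.9 204.5]
[30, 30, 13, 14, 152] [265.9 206.4]
266 207 [525.8 140.2  75. ]
289 206 [528.3  83.5  81.4]
312 205 [531.3  27.4  82.2]
334 205 [532.  -26.4  81.9]
278 206 [529.4 111.6  65.8]
300 206 [530.1  57.2  65.9]
323 205 [5.334e+02 3.000e-01 6.480e+01]
255 226 [479.3 167.   66.8]
350 200 [546.6 -66.5  65.5]
```

```bash
python3 - <<'E'
from cell import viewer
from h import *
ks=viewer.get_calibration("scene");kt=viewer.get_calibration("top")
S=[(304.2,206),(320.5,194.3),(335.9,183.6),(350.1,174)][::-1]
T=[(265.9,206.4),(288.5,205.7),(311.1,205),(333.9,204.5)]
P=[];Q=[]
for s,t in zip(S,T):
    x,r=tri([ray(ks,*s),ray(kt,*t)]);P.append(plane(kt,*t,81));Q.append(plane(ks,*s,78));print(np.round(x,1),np.round(r,1),np.round(P[-1],1),np.round(Q[-1],1))
P=np.array(P);d=P[0]-P[3];print(d,np.arctan2(-d[0],d[1]),np.linalg.norm(d)/3)
Q=np.array(Q);d=Q[0]-Q[3];print(np.arctan2(-d[0],d[1]),np.linalg.norm(d)/3)
# depth lid points fit yaw: box edges
D=np.load("pics/top0.npy");T=np.array(kt["T"])
v,u=np.mgrid[160:250,220:380];z=D[160:250,220:380]
X=np.stack([(u-kt["cx"])/kt["fx"]*z,(v-kt["cy"])/kt["fy"]*z,z],-1)@T[:3,:3].T+T[:3,3]
m=(abs(X[...,2]-65)<5)
import cv2
cs,_=cv2.findContours(m.astype(np.uint8),cv2.RETR_EXTERNAL,2);c=max(cs,key=cv2.contourArea)
q=[]
for a in c[:,0]: q.append(X[a[1],a[0],:2])
print(cv2.minAreaRect(np.float32(q)))
# heights of caps
for t in zip((266,288,311,334),(206,206,205,204)):
    a,b=t; print(np.round(np.median(X[b-163:b-156,a-223:a-216,2]),1))
# high things near
for l,(u0,v0) in dict(bottle=(253,137),plane=(318,145)).items():
    w=D[v0-12:v0+13,u0-12:u0+13]; mm=np.median(w[w>0]);o,r=ray(kt,u0,v0);print(l,np.round(o+r*mm,0), D[v0-12:v0+13,u0-12:u0+13].min())
E
```

```text
[527.8 141.1  70.6] [0.2 0.2] [526.7 139.9  81. ] [534.1 134.1  78. ]
[530.1  85.5  72.2] [0.3 0.3] [529.1  84.8  81. ] [535.1  80.6  78. ]
[532.3  29.7  72.5] [0. 0.] [531.4  29.6  81. ] [536.8  25.4  78. ]
[534.4 -26.2  72. ] [0.3 0.3] [533.3 -26.1  81. ] [539.5 -30.1  78. ]
[ -6.67192622 166.06285934   0.        ] 0.040155515667493515 55.398944886542346
0.03258050627559215 54.78561961907578
((531.4266967773438, 57.399688720703125), (134.39894104003906, 303.8326416015625), 2.3855488300323486)
75.3
80.8
82.0
81.7
bottle [693. 172. 108.] 0.0
plane [691.  15.  33.] 0.0
```

View pics/top_crop.png

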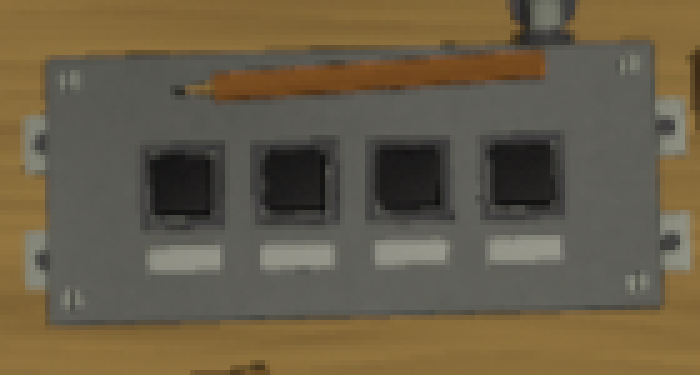

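View pics/scene_crop.png

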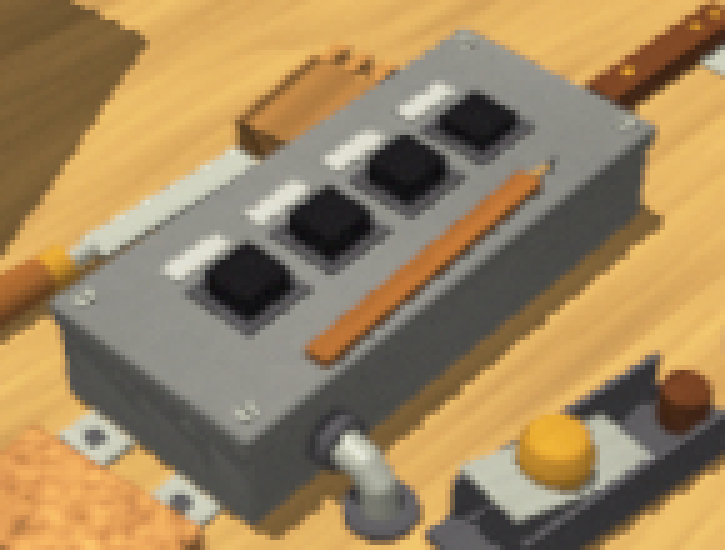

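The top depth puts the left key about 6 mm lower, and only a tap will settle it. I shut the fingers, turn to the row's yaw (0.04) and travel at height.

```bash
python3 -m inch '{"hand":[0,0,0,0,0,0,0,0,0,0,0,0],"delta_pos":[[0,0,0],[0,0,0],[4,0,0],[4,0,0],[4,-2,0],[4,-2,0],[3,-3,0],[3,-3,0],[3,-3,0],[3,-3,0],[3,-3,0],[0,0,0]],"turn":[0.1,0.105,0,0,0,0,0,0,0,0,0,0]}'
```

```text
t: 1.6
eef_pos: [456.3, -400.8, 292.4]
tcp_rot: [-3.141, -0.001, 0.044]
ft_force: [-0.4, -0.6, -0.9]
opening: 0.049
```

```bash
python3 -m inch '{"hand":[0,0,0,0,0,0,0,0,0,0,0,0,0,0,0],"delta_pos":[[0.66,-3.85,0],[0.66,-3.85,0],[0.66,-3.85,0],[0.66,-3.85,0],[0.66,-3.85,0],[0.66,-3.85,0],[0.66,-3.85,0],[0.66,-3.85,0],[0.66,-3.85,0],[0.66,-3.85,0],[0.66,-3.85,0],[0.66,-3.85,0],[0.66,-3.85,0],[0.66,-3.85,0],[0,0,0]],"turn":[0,0,0,0,0,0,0,0,0,0,0,0,0,0,0]}'
```

```text
t: 3.1
eef_pos: [524.8, 141.1, 292.1]
tcp_rot: [-3.141, -0.001, 0.043]
ft_force: [0.5, -0.0, 1.0]
opening: 0.006
```

```bash
python3 -m inch '{"hand":[0,0,0,0,0,0,0],"delta_pos":[[0.2,0,3],[0,0,3],[0,0,3],[0,0,2],[0,0,1],[0,0,0],[0,0,0]],"turn":[0,0,0,0,0,0,0]}'
python3 - <<'E'
from cell import viewer
import cv2
for c,(x0,y0,x1,y1) in dict(scene=(255,110,415,260),top=(200,130,370,245)).items():
    p,_=viewer.read_camera(c);cv2.imwrite(f"pics/{c}1.png",cv2.resize(p[y0:y1,x0:x1],None,fx=4,fy=4))
E
```

```text
t: 3.8
eef_pos: [527.0, 137.8, 172.9]
tcp_rot: [3.142, -0.001, 0.039]
ft_force: [0.7, -0.7, -0.4]
opening: 0.009
```

View pics/scene1.png

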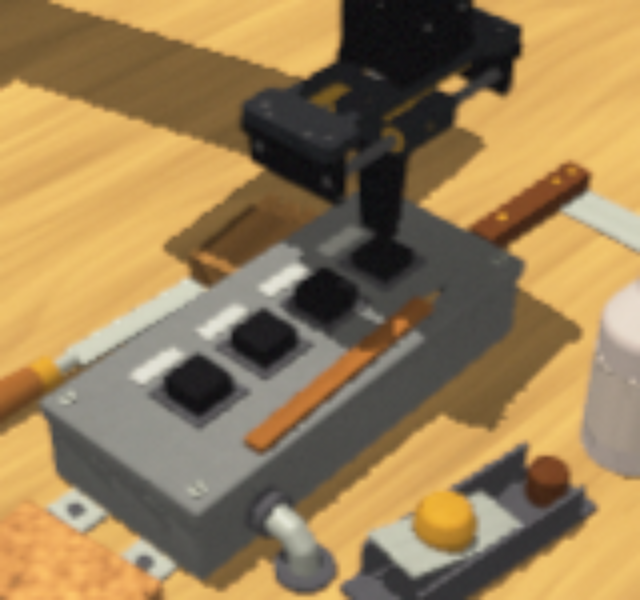

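View pics/top1.png

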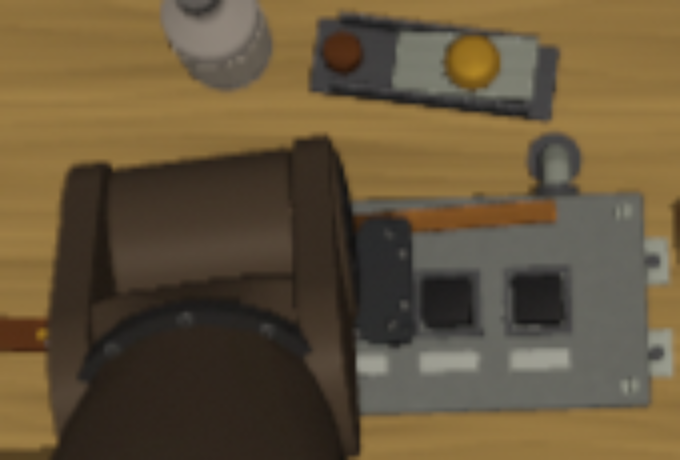

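The scene view shows the shut fingers hanging just over the left key, with the tip at about (350,170). The other keys and the pencil are clear of them. I lower gently, reading the force each time.

```bash
python3 -m inch '{"hand":[0,0,0,0],"delta_pos":[[0,-0.27,0.5],[0,0,0.5],[0,0,0],[0,0,0]],"turn":[0,0,0,0]}'
python3 -m inch '{"hand":[0,0,0],"delta_pos":[[0,0,0.2],[0,0,0],[0,0,0]],"turn":[0,0,0]}'
python3 -m inch '{"hand":[0,0],"delta_pos":[[0,0,0.1],[0,0,0]],"turn":[0,0]}'
```

```text
t: 4.3
eef_pos: [526.4, 140.9, 162.1]
tcp_rot: [3.141, 0.0, 0.04]
ft_force: [-0.0, 0.2, 0.3]
opening: 0.003
t: 4.6
eef_pos: [526.5, 140.8, 160.2]
tcp_rot: [3.141, 0.0, 0.04]
ft_force: [-0.2, -0.2, 0.3]
opening: 0.005
t: 4.8
eef_pos: [526.4, 140.8, 159.1]
tcp_rot: [3.141, 0.0, 0.04]
ft_force: [-0.0, -0.6, -0.2]
opening: 0.006
```

```bash
for i in 1; do python3 -m inch '{"hand":[0,0],"delta_pos":[[0,0,0.1],[0,0,0]],"turn":[0,0]}'
python3 -m inch '{"hand":[0,0],"delta_pos":[[0,0,0.1],[0,0,0]],"turn":[0,0]}'; done
```

```text
t: 5.0
eef_pos: [526.4, 140.8, 158.1]
tcp_rot: [3.141, 0.0, 0.04]
ft_force: [0.1, -0.3, 1.0]
opening: 0.002
t: 5.2
eef_pos: [526.4, 140.8, 157.1]
tcp_rot: [3.141, 0.0, 0.04]
ft_force: [0.2, -0.9, 0.6]
opening: 0.008
```

```bash
python3 -m inch '{"hand":[0,0,0],"delta_pos":[[0,0,0.1],[0,0,0],[0,0,0]],"turn":[0,0,0]}'
python3 - <<'E'
from cell import env
print(env.state()["ft_force"])
E
```

```text
t: 5.5
eef_pos: [526.4, 140.8, 156.2]
tcp_rot: [3.142, 0.0, 0.04]
ft_force: [0.6, -1.1, 0.2]
opening: 0.003
[ 0.61355545 -1.13642725  0.20451166]
```

```bash
python3 -m inch '{"hand":[0,0,0],"delta_pos":[[0,0,0.05],[0,0,0],[0,0,0]],"turn":[0,0,0]}'
```

```text
t: 5.8
eef_pos: [526.5, 140.8, 155.7]
tcp_rot: [3.142, 0.0, 0.04]
ft_force: [0.6, 0.8, -0.8]
opening: 0.007
```

```bash
python3 -m inch '{"hand":[0,0,0],"delta_pos":[[0,0,0.05],[0,0,0],[0,0,0]],"turn":[0,0,0]}'
```

```text
t: 6.1
eef_pos: [526.5, 140.8, 155.2]
tcp_rot: [3.141, 0.0, 0.04]
ft_force: [-0.6, -0.4, 0.5]
opening: 0.004
```

```bash
python3 -m inch '{"hand":[0,0,0],"delta_pos":[[0,0,0.05],[0,0,0],[0,0,0]],"turn":[0,0,0]}'
```

```text
t: 6.4
eef_pos: [526.5, 140.8, 154.7]
tcp_rot: [3.141, 0.0, 0.04]
ft_force: [-0.1, -0.5, 0.4]
opening: 0.009
```

```bash
python3 -m inch '{"hand":[0,0,0],"delta_pos":[[0,0,0.05],[0,0,0],[0,0,0]],"turn":[0,0,0]}'
```

```text
t: 6.7
eef_pos: [526.5, 140.9, 154.3]
tcp_rot: [3.142, -0.0, 0.04]
ft_force: [-0.0, 0.5, 0.9]
opening: 0.004
```

```bash
python3 -m inch '{"hand":[0,0,0],"delta_pos":[[0,0,0.05],[0,0,0],[0,0,0]],"turn":[0,0,0]}'
```

```text
t: 7.0
eef_pos: [526.5, 140.8, 153.8]
tcp_rot: [3.142, -0.0, 0.04]
ft_force: [-1.4, 0.8, 3.6]
opening: 0.004
```

Contact comes only at tip z ≈ 76 mm, about 5 mm below an up key, with 3.6 N. I confirm the reading, come off, and then tap a neighbour as a comparison.

```bash
python3 -m inch '{"hand":[0],"delta_pos":[[0,0,0]],"turn":[0]}'
python3 -m inch '{"hand":[0,0,0,0,0],"delta_pos":[[0,0,-0.5],[0,0,-0.8],[0,0,0],[0,0,0],[0,0,0]],"turn":[0,0,0,0,0]}'
```

```text
t: 7.1
eef_pos: [526.5, 140.8, 153.8]
tcp_rot: [3.142, -0.0, 0.04]
ft_force: [-0.2, -1.2, 3.1]
opening: 0.001
t: 7.6
eef_pos: [526.4, 140.8, 166.7]
tcp_rot: [3.142, 0.0, 0.04]
ft_force: [-0.0, 0.2, -0.1]
opening: 0.002
```

```bash
python3 -m inch '{"hand":[0,0,0,0,0,0],"delta_pos":[[0,1.9,0],[0,1.9,0],[0,1.8,0],[0,0,0.6],[0,0,0],[0,0,0]],"turn":[0,0,0,0,0,0]}'
python3 -m inch '{"hand":[0,0,0],"delta_pos":[[0,0,0.15],[0,0,0],[0,0,0]],"turn":[0,0,0]}'
python3 -m inch '{"hand":[0,0,0],"delta_pos":[[0,0,0.1],[0,0,0],[0,0,0]],"turn":[0,0,0]}'
```

```text
t: 8.2
eef_pos: [528.6, 85.4, 160.4]
tcp_rot: [3.142, 0.001, 0.04]
ft_force: [-0.0, -0.4, 0.4]
opening: 0.007
t: 8.5
eef_pos: [528.6, 85.2, 159.2]
tcp_rot: [3.141, 0.0, 0.04]
ft_force: [0.3, -0.5, 0.2]
opening: 0.008
t: 8.8
eef_pos: [528.8, 84.9, 158.3]
tcp_rot: [3.142, -0.0, 0.04]
ft_force: [0.1, 1.3, 1.6]
opening: 0.008
```

```bash
python3 -m inch '{"hand":[0,0,0],"delta_pos":[[0,0,0.08],[0,0,0],[0,0,0]],"turn":[0,0,0]}'
python3 -m inch '{"hand":[0,0,0,0,0,0,0],"delta_pos":[[0,0,-0.5],[0,0,-0.5],[0,-1.9,0],[0,-1.9,0],[0,-1.8,0],[0,0,0],[0,0,0]],"turn":[0,0,0,0,0,0,0]}'
```

```text
t: 9.1
eef_pos: [528.8, 84.9, 157.4]
tcp_rot: [3.142, -0.0, 0.04]
ft_force: [-0.8, 1.7, 1.9]
opening: 0.003
t: 9.8
eef_pos: [526.4, 140.8, 167.6]
tcp_rot: [3.141, -0.0, 0.041]
ft_force: [0.6, 0.6, -0.2]
opening: 0.002
```

The second key resists at tip z ≈ 80 mm, so it is up. The left key is the latched one, and I press it in.

```bash
python3 -m inch '{"hand":[0,0,0,0,0,0,0],"delta_pos":[[0,0,0.7],[0,0,0.5],[0,0,0.2],[0,0,0.2],[0,0,0.1],[0,0,0],[0,0,0]],"turn":[0,0,0,0,0,0,0]}'
python3 -m inch '{"hand":[0,0],"delta_pos":[[0,0,0.05],[0,0,0]],"turn":[0,0]}'
```

```text
t: 10.5
eef_pos: [526.4, 140.3, 150.8]
tcp_rot: [3.141, 0.0, 0.04]
ft_force: [-2.4, -4.5, 7.8]
opening: 0.005
t: 10.7
eef_pos: [526.4, 140.2, 150.7]
tcp_rot: [3.141, -0.0, 0.04]
ft_force: [-3.6, -4.7, 13.6]
opening: 0.005
```

At the bottom stop with 13.6 N. I lift off and look.

```bash
python3 -m inch '{"hand":[0,0,0,0,0,0,0,0,0,0,0,0],"delta_pos":[[0,0,-0.8],[0,0,-1.5],[0,0,-3],[0,0,-3],[0,0,-3],[0,4,0],[0,4,0],[0,4,0],[0,4,0],[-1,4,0],[-1,4,0],[-1,4,0]],"turn":[0,0,0,0,0,0,0,0,0,0,0,0]}'
python3 -m inch '{"hand":[0,0,0,0,0,0],"delta_pos":[[0,4,0],[0,4,0],[0,4,0],[0,4,0],[0,0,0],[0,0,0]],"turn":[0,0,0,0,0,0]}'
python3 - <<'E'
from cell import viewer, env
from h import *
import cv2
p,d=viewer.read_camera("top");cv2.imwrite("pics/top2.png",p)
q,_=viewer.read_camera("scene");cv2.imwrite("pics/scene2.png",cv2.resize(q[110:260,220:420],None,fx=4,fy=4))
k=viewer.get_calibration("top")
d0=np.load("pics/top0.npy")
for a,b in [(266,206),(288,206),(311,205),(334,204)]:
    z=[np.median((lambda w:w[w>0])(D[b-3:b+4,a-3:a+4])) for D in(d0,d)]
    o,r=ray(k,a,b);print([round((o+r*w)[2],1) for w in z])
print(env.state()["ft_force"])
E
```

```text
t: 11.9
eef_pos: [507.1, -141.7, 263.1]
tcp_rot: [-3.142, -0.0, 0.04]
ft_force: [1.1, -0.6, -0.2]
opening: 0.002
t: 12.5
eef_pos: [513.6, -300.6, 262.6]
tcp_rot: [-3.141, 0.0, 0.038]
ft_force: [-0.2, -0.1, 0.9]
opening: 0.004
[np.float64(76.2), np.float64(81.1)]
[np.float64(81.2), np.float64(81.5)]
[np.float64(81.9), np.float64(81.3)]
[np.float64(81.6), np.float64(81.7)]
[0.23824069 0.16517912 0.53673534]
```

View pics/top2.png

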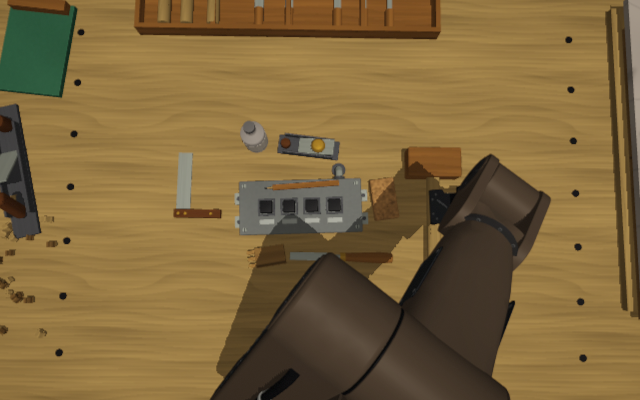

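View pics/scene2.png

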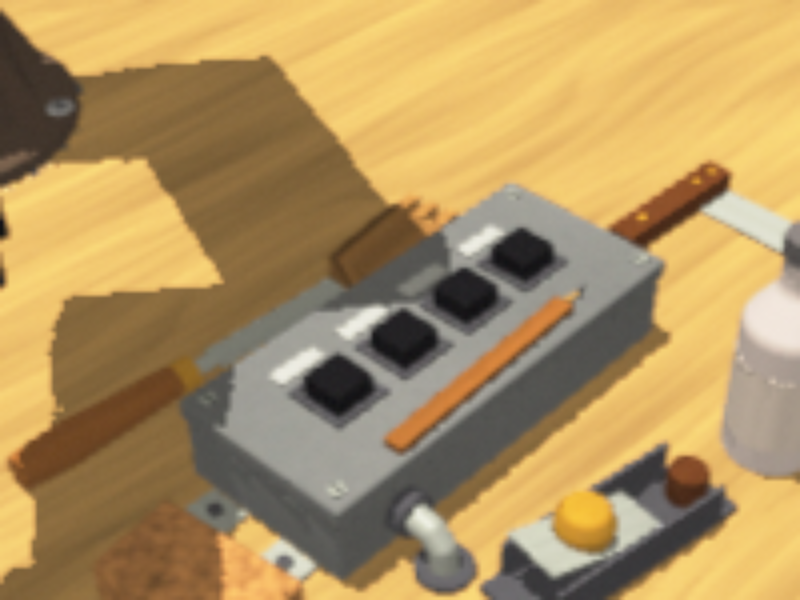

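All four keys now read about 81–82 mm in the top depth, and the left cap (top view ≈(266,206)) has risen from 76 to 81 mm. The things around lie at the same pixels as before, and the gripper hangs free at about (440,205).

```bash
python3 -c "
from cell import ticket
print(ticket.job_done())"
```

```text
the job is handed in; nothing more can be done
None
```

The latched key was the first from the left. I pressed it in and it came up, and I handed the job in after about 12.5 s; no verdict was reported.

- **Finding it:** The left key gave no resistance until the fingertips were at about 76 mm, where it read 3.1–3.6 N. I came off it again. As a comparison I tapped the second key, which resisted at about 80 mm with 1.6–1.9 N, so it was up. I did not tap the third and fourth keys; the depth picture had shown them up.
- **Pressing it:** I pressed the left key to its bottom stop, reading 13.6 N, and let it come up.
- **Last checks:** Top-camera depth puts the four key tops at 81.1, 81.5, 81.3 and 81.7 mm, all up (the left one was at 76.2 mm before). The tools and things look unmoved by eye in the last pictures. The mallet's handle was partly hidden by the arm. The force on the tool was about zero, with the gripper clear of everything.
- **Disagreement:** Triangulating the keys from the two cameras put their tops at about 72 mm, some 9 mm too low. I used the depth readings and the taps for height instead.

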